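# Pack the spare sample-introduction kit into its foam tray

### The arm

A 6-joint arm with a two-finger parallel gripper is mounted at the origin on a cart in front of the work surface, level with it; the furniture and walls round the work are solid. World frame = base frame: x ahead of the robot, y to its left, z up, the work surface at z = 0. Lengths are in mm, angles in rad, forces in N, time in s.
With the tool pointing down it reaches from about 325 to 750 mm from the base axis. Payload 7.6 kg.
Tool frame: the origin (TCP) lies at the very end of the fingers, on their centre line; the grasp point (between the pads) lies 19 mm behind it; z points along the fingers, y is the line along which they close (so a half turn about z gives the same grasp; the last joint's range is limited). The gripper opens to 85 mm and grips with 20 to 120 N. Pads are 22 mm wide; open, the fingers measure 114 mm over their backs; the gripper's body (76 mm by 85 mm) begins 54 mm behind the grasp point. The pads swing forward as they close: fully open they stand 13 mm farther back than shut.
Start: joints at [-1.232, 0.052, 1.401, -0, 1.689, -0.07], TCP at [208.718, -481.75, 231.323] pointing down, gripper open.
Joint ranges: [-2.9, 2.9], [-0.91, 2.17], [0.12, 2.37], [-1.06, 4.2], [0.26, 2.73], [-2.93, 2.93]. Speed limits (rad/s): [2.57, 2.57, 3.01, 3.14, 3.14, 3.14].

### API

Orientations are given as a unit quaternion [w, x, y, z].
In Python, from bench import * gives the robot as it stands.
- The arm moves only by the shell command python3 -m crank 'ROWS' [FORCE]. ROWS is JSON, a list of rows, each a list of 7 numbers: the shift along the tool's x, y, z as a fraction of full scale, then the turn, a rotation vector about the tool's x, y, z as a fraction of full scale, then the opening, from -1 (shut) to 1 (fully open). A call has exactly 10 rows; each row is the pose to reach, as a shift and turn from the pose commanded when the call began, along the tool's axes at that moment, turning the shorter way round; what a row does not reach only later rows make up. Full scale, the value 1, is 20 cm for a shift and 360 degrees for a turn. A row lasts 1/8 s, in which the tool goes at most 62.5 mm and 10.7 degrees, less where a joint would pass 70% of its speed; a pose out of reach is approached as far as the arm can. A call with a number of a shift or a turn outside -1 to 1 is refused whole. A call with a gripper value outside its range is refused whole. The fingers move at their own pace and stop on an object; FORCE is the grip in N (left out, the last holds). Time passes only in rows, so rows that repeat a pose let the fingers close, or fill a call up. It gives the time, the measured TCP pose, the force, the opening and the grip force at its end, in the units of the state.
- sense(): the state, without advancing time (a new reading comes with each control period).
- grab_frame(name): name is "scene" or "top" or "wrist"; returns a dict with "pixels" (480x640x3 uint8, blue, green, red), "range_z" (480x640 float32, mm along the optical axis (not along the pixel's ray), 0 where there is no reading), "fovy" (degrees; the focal length in pixels is half the picture's height over the tangent of half this angle, whatever the lens; pixels are square), "cx", "cy" (the principal point, pixels), "T" (4x4, takes a point from camera to world coordinates); the wrist camera has in their place "T_tool_cam" (4x4, takes a point from camera to tool coordinates, whose origin is the TCP and whose axes are the flange's). Camera axes: x right, y up, looking along -z (the intrinsics and any distortion apply to the point x, -y, -z); pixel columns grow to the right and rows downward; lengths in mm; the calibration is good to about 2 mm. A picture is of the moment at which its call begins: read the wrist's pose just before it.
- sign_off(): hands the job in; it is judged then, once.
The state is a dict: "time_s": time; "joint_positions": joint angles; "dq": joint speeds; "joint_torque": joint torques, N m; "eef_pos": TCP position; "tool_rot": TCP orientation; "contact_force": force on the tool from outside, world axes, zero at the start; "ft_torque": the same for the moment, N m; "grip_width": opening from 0.0 (shut) to 1.0 (fully open); "gripper_force": force on a finger pad.
Only numpy, scipy, OpenCV 4.12 (cv2) and the standard library are available. Lean on these libraries where they do the work, as an engineer would, in place of code of your own. Each camera call takes 0.05 s, during which the arm holds its last target. There are 200 camera calls.

### The job

Pack the spare sample-introduction kit into the grey kit tray: lay the quartz torch, the nebuliser, the round cone box and the small white bottle each in the foam insert cut out for it, sitting flat on the floor of its own cut-out, bottle and box upright. Leave the marker pen and the larger white bottle, which do not belong to the kit, where they are.

Things in the scene. Friction and masses are not known exactly. Their poses are not given: they have to be found in the camera images.
- torch: Spare quartz torch: clear-white glass tube with collars, 126 mm long, 28 mm thick, lying flat, no dark cap, 60 g. To the fingers it is a bar 27 mm wide, 118 long, 14 high: pinch low across the middle, fingertips 3 to 8 mm above what it lies on. Origin: mid-length, underside; z up; long axis = own y turned -0.07 rad about z.
- nebuliser: Nebuliser: short thin white glass tube, pointed end, blue fitting, 55 mm long, 11 thick, lying flat, 20 g. To the fingers it is a bar 11 mm wide, 42 long, only 6 high: pinch across the middle with the very fingertips 2 mm above what it lies on. Origin: mid-length, underside; z up; long axis = own y turned +0.61 rad about z.
- cone_box: Round flat box for a cone: black base, clear lid (fixed on), 56 mm diameter, 29 mm high, standing on its base, 80 g. Grip its upper half: the well hides the lower 14 mm. Origin: centre of its underside, z up.
- small_bottle: The smaller of the two white plastic bottles: 32 mm diameter, 60 mm high with its red cap (13 mm across, above 52 mm); straight 32 mm wall up to about 40 mm, shoulder above. Upright, 60 g. Origin: centre of its underside, z up.
- insert_torch: Fixed dark foam block 150x80x24 mm, cut-out with paler floor, one of four side by side in the grey tray (rim 27 mm), in changing order; underside 4 mm above worktop. Origin: underside, below cut-out middle; x along the 150 mm, z up. Long trough: 142 mm along x, 44 across, floor 12 mm above origin (12 deep); finger cut-out of same depth across its middle, 46 mm along x, 74 across.
- insert_nebuliser: Fixed dark foam block 150x80x24 mm, cut-out with paler floor, one of four side by side in the grey tray (rim 27 mm), in changing order; underside 4 mm above worktop. Origin: underside, below cut-out middle; x along the 150 mm, z up. Short trough: 74 mm along x, 28 across, floor 16 mm above origin (8 deep); finger cut-out of same depth across its middle, 40 mm along x, 70 across.
- insert_cone_box: Fixed dark foam block 150x80x24 mm, cut-out with paler floor, one of four side by side in the grey tray (rim 27 mm), in changing order; underside 4 mm above worktop. Origin: underside, below cut-out middle; x along the 150 mm, z up. Large round well: 70 mm diameter, flat floor 10 mm above origin (14 deep).
- insert_bottle: Fixed dark foam block 150x80x24 mm, cut-out with paler floor, one of four side by side in the grey tray (rim 27 mm), in changing order; underside 4 mm above worktop. Origin: underside, below cut-out middle; x along the 150 mm, z up. Small round well: 46 mm diameter, flat floor 8 mm above origin (16 deep).
- marker: Look-alike, not of the kit: felt marker pen, white barrel, black cap, 130 mm long, 16 mm thick, lying flat. Origin: centre of its underside; long axis = own y turned +1.10 rad about z.
- big_bottle: Look-alike, not of the kit: the larger white plastic bottle, 44 mm diameter, 85 mm high with its blue cap, standing. Origin: centre of its underside.

How it is judged (in metres and radians):
At the end, for the whole second after the job is handed in: Torch, nebuliser, cone box, small bottle rest, let go and still, on the floor of their own cut-outs (origin -3 to +4 mm of the floor, within 16, 17, 12, 12 mm of the middle, level or upright to 0.12 rad); marker pen and larger bottle within 20 mm of where they stood (horizontal distance between torch and insert_torch below 0.016 m and z of torch in the frame of insert_torch between 0.009 and 0.016 m and angle between each of torch, nebuliser, cone_box, small_bottle's own z axis and vertical below 0.12 rad and linear speed of each of torch, nebuliser, cone_box, small_bottle below 0.02 m/s and contact force between each of torch, nebuliser, cone_box, small_bottle and the fingers below 0.05 N and horizontal distance between nebuliser and insert_nebuliser below 0.017 m and z of nebuliser in the frame of insert_nebuliser between 0.013 and 0.02 m and horizontal distance between cone_box and insert_cone_box below 0.012 m and z of cone_box in the frame of insert_cone_box between 0.007 and 0.014 m and horizontal distance between small_bottle and insert_bottle below 0.012 m and z of small_bottle in the frame of insert_bottle between 0.005 and 0.012 m and distance of each of marker, big_bottle from where it was at the start of the episode below 0.02 m); the robot touches nothing.
It fails at once if the marker pen is pushed more than 20 mm from its place (distance of marker from where it was at the start of the episode above 0.02 m).
It fails at once if the larger white bottle is pushed more than 20 mm from its place (distance of big_bottle from where it was at the start of the episode above 0.02 m).
It also fails if it takes over 112 s, if anything falls off the work surface, if the arm or the gripper's body presses on something with over 40 N, if the wrist force passes 120 N, or if a joint passes its speed limit or range.

## Working session

There is one attempt and no reset: what is moved stays moved. The work goes in short steps, Python scripts to look and compute and a shell command to move; the robot and the scene stay as the last step left them, time stands still between calls to the robot, and variables do not carry over. Pictures are saved under pics/ and viewed, at most 16 in all, crops included, and the job is handed in when it is done.

```bash
mkdir -p pics; ls; python3 - <<'E'
from bench import *
import cv2,numpy as np
print(sense())
for n in("top","scene"):
    f=grab_frame(n); cv2.imwrite(f"pics/{n}0.png",f["pixels"]); np.savez(f"pics/{n}0.npz",**{k:v for k,v in f.items()})
    print(n,f["fovy"],f["cx"],f["cy"],f["T"].round(3).tolist(),[k for k in f], (f["range_z"]>0).mean())
E
```

```text
pics
{'time_s': 0.0, 'joint_positions': array([-1.23231700e+00,  5.28509609e-02,  1.40173445e+00, -2.01255987e-05,
        1.68862030e+00, -7.02838329e-02]), 'dq': array([-0.00186806,  0.00071989, -0.00034232, -0.00038554,  0.00155573,
       -0.00166309]), 'joint_torque': array([ 6.99577158e-04, -3.81662035e+01, -3.60191059e+01,  4.66085555e-05,
        6.13066062e-03,  3.41470425e-06]), 'eef_pos': array([ 208.59499587, -481.44428966,  230.46009796]), 'tool_rot': array([-7.97953741e-04,  9.79186607e-01,  2.02960436e-01, -1.17734354e-04]), 'contact_force': array([ 0.09580306,  0.4542947 , -0.30245877]), 'ft_torque': array([-0.01910743,  0.078269  ,  0.01672999]), 'gripper_force': 0.0, 'grip_width': 1.0044945176648683}
top 54.19593474843889 313.1019533964323 247.33918119254926 [[-0.001, 0.992, -0.123, 433.543], [-1.0, 0.001, 0.02, -7.373], [0.02, 0.123, 0.992, 1016.251], [0.0, 0.0, 0.0, 1.0]] ['pixels', 'range_z', 'fovy', 'cx', 'cy', 'T'] 0.9958756510416666
scene 42.960622439781496 315.2490867296126 236.71625317634977 [[-0.911, 0.275, -0.308, 161.545], [-0.413, -0.599, 0.686, 777.334], [0.004, 0.752, 0.659, 813.809], [0.0, 0.0, 0.0, 1.0]] ['pixels', 'range_z', 'fovy', 'cx', 'cy', 'T'] 0.9960123697916666
```

View pics/top0.png

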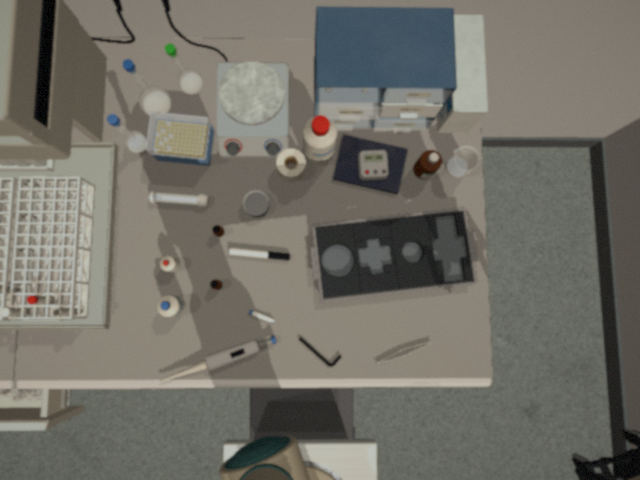

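View pics/scene0.png

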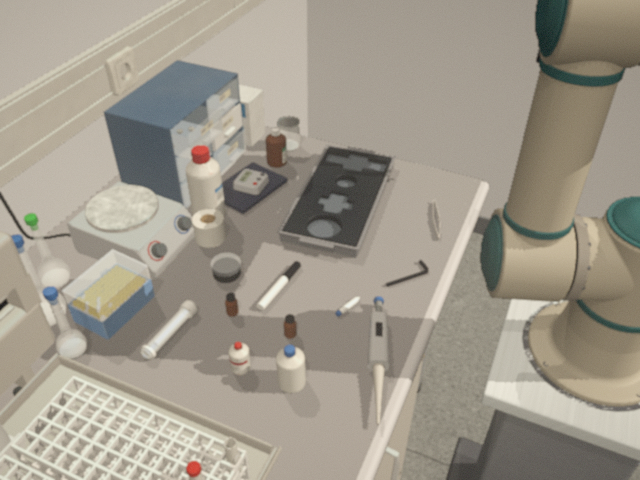

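The top view shows the torch (178,199), cone box (256,204), marker (260,254), small bottle with red cap (168,264), big bottle (168,306) and nebuliser (262,316). The tray holds these wells, left to right: cone box (337,261), nebuliser (375,256), bottle (411,252), torch (449,246). The scene view agrees: torch (170,330), box (227,268), small bottle (239,357), nebuliser (348,306).

```bash
cat > h.py <<'E'
import numpy as np,cv2
from scipy.spatial.transform import Rotation as R
def ray(f,u,v,T=None):
    T=f["T"] if T is None else T
    fl=240/np.tan(np.radians(float(f["fovy"]))/2)
    d=np.stack([(np.asarray(u,float)-f["cx"])/fl,-(np.asarray(v,float)-f["cy"])/fl,-np.ones(np.shape(u))],-1)
    return T[:3,3],d@T[:3,:3].T
def cloud(f,T=None):
    v,u=np.mgrid[:480,:640]; o,d=ray(f,u,v,T); return o+d*f["range_z"][...,None]
def onz(f,u,v,z,T=None):
    o,d=ray(f,u,v,T); return o+d*((z-o[2])/d[...,2])[...,None]
def tri(f,p,g,q):
    o,d=ray(f,*p);a,e=ray(g,*q); A=np.stack([d,-e],1); s=np.linalg.lstsq(A,a-o,rcond=None)[0]
    x,y=o+d*s[0],a+e*s[1]; return (x+y)/2,np.linalg.norm(x-y)
def wristT(f,s):
    M=np.eye(4); q=s["tool_rot"]; M[:3,:3]=R.from_quat([q[1],q[2],q[3],q[0]]).as_matrix(); M[:3,3]=s["eef_pos"]; return M@f["T_tool_cam"]
E
python3 - <<'E'
from h import *
F={n:dict(np.load(f"pics/{n}0.npz")) for n in("top","scene")}
t,s=F["top"],F["scene"]; C={n:cloud(F[n]) for n in F}
hs=lambda f:cv2.cvtColor(f["pixels"],cv2.COLOR_BGR2HSV)
for n,pts in(("top",[(300,290),(235,225),(200,330)]),("scene",[(330,270),(200,300),(330,320)])):
    print(n,"table z",[C[n][v,u].round(1).tolist() for u,v in pts])
roi={"top":dict(torch=(143,185,215,213),neb=(243,305,280,328),box=(240,188,274,220),sb=(155,252,180,277),bb=(152,290,184,322),marker=(224,243,295,264)),
"scene":dict(torch=(138,298,202,360),neb=(332,293,364,318),box=(208,252,245,284),sb=(226,340,252,377),bb=(274,344,308,394),marker=(253,258,304,311))}
for n in roi:
  for k,(a,b,c,d) in roi[n].items():
    P=C[n][b:d,a:c].reshape(-1,3); z=P[:,2]
    Q=P[z>4]
    if k in("neb","marker") : 
        px=F[n]["pixels"][b:d,a:c].min(2).reshape(-1); Q=P[(z>4)]
    if len(Q)<5: print(n,k,"few",z.max());continue
    r=cv2.minAreaRect(Q[:,:2].astype(np.float32)); zt=np.percentile(Q[:,2],[50,90,99]).round(1)
    m=np.percentile(Q[:,2],98)-4; top=Q[Q[:,2]>m]
    print(n,k,len(Q),"rect",np.round(r[0],1),np.round(r[1],1),round(r[2],1),"z",zt,"topmean",top.mean(0).round(1))
# tray floors: print z at wells
for u,v in((337,261),(375,256),(411,252),(449,246),(356,235),(430,270)): print("tray",(u,v),np.median(C["top"][v-2:v+3,u-2:u+3].reshape(-1,3),0).round(1))
import cv2
big=cv2.resize(t["pixels"][195:335,140:480],None,fx=2.3,fy=2.3,interpolation=cv2.INTER_CUBIC)
big=cv2.convertScaleAbs(big,alpha=1.7); cv2.imwrite("pics/crop1.png",big)
E
```

```text
top table z [[466.8, 0.9, -0.9], [609.0, 143.8, -2.1], [382.2, 212.7, 2.8]]
scene table z [[477.2, 3.9, -1.8], [660.0, 174.2, -0.7], [427.0, 120.1, -0.5]]
top torch 672 rect [595.4 149.6] [434.7 120. ] 59.6 z [ 23.   27.5 316.9] topmean [648.4 233.4  88.7]
top neb 140 rect [415.7  55.1] [ 33.2 126.2] 2.1 z [  9.6  12.7 626. ] topmean [413.8  82.5  53.9]
top box 583 rect [558.5  68.5] [282.6  75.2] 16.4 z [29.3 32.  35.2] topmean [647.2  93.9  52.1]
top sb 269 rect [495.5 150.3] [334.8  51.2] 77.2 z [46.5 58.5 63. ] topmean [514.9 254.6 126.3]
top bb 516 rect [442.8 154.9] [ 62.8 322.8] 3.6 z [65.8 83.7 89.5] topmean [434.3 239.8 171.8]
top marker 495 rect [528.8  57.9] [209.1  98. ] 59.5 z [  14.8   18.  1016.3] topmean [535.5  80.9  97.9]
scene torch 1068 rect [461.  502.5] [104.2 806.3] 40.1 z [ 21.5  25.9 290. ] topmean [636.4 283.7  69. ]
scene neb 161 rect [299.1 422. ] [ 40.1 760.9] 18.1 z [  9.5  12.  813.8] topmean [161.5 777.3 813.8]
scene box 737 rect [410.8 406.7] [ 56.3 891.6] 37.5 z [28.1 30.6 32.5] topmean [646.5 101.8  36. ]
scene sb 568 rect [339.  514.2] [ 37.3 633.7] 37.4 z [40.2 53.6 60.7] topmean [503.8 295.4  89.6]
scene bb 1181 rect [308.7 496.3] [ 49.5 634.5] 27.5 z [57.8 78.4 86.3] topmean [411.5 304.9 139.4]
scene marker 546 rect [387.  411.8] [ 85.8 854.7] 25.9 z [ 14.1  17.2 813.8] topmean [514.3 141.9  75.2]
tray (337, 261) [528.3 -78.4  15.1]
tray (375, 256) [ 538.5 -159.5   20.6]
tray (411, 252) [ 548.3 -239.2   12.1]
tray (449, 246) [ 560.9 -320.9   16.7]
tray (356, 235) [ 582.9 -118.4   28.2]
tray (430, 270) [ 508.  -274.6   28.3]
```

View pics/crop1.png

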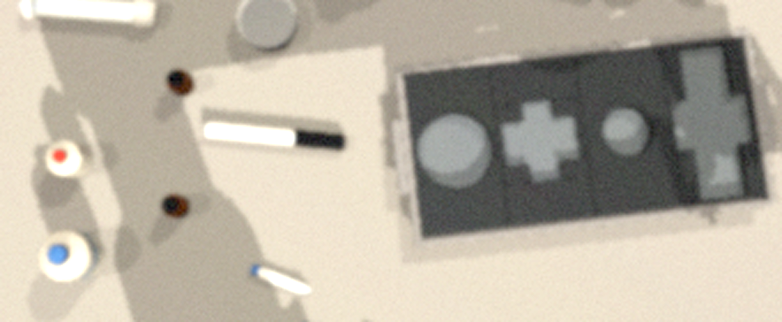

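The crop confirms the order and the layout: round well (453,150), cross (540,138), small well (625,131) and torch trough (712,122). The nebuliser points down-right at (282,279), with its blue end at the upper left. Next I filter the clouds and fit positions.

```bash
python3 - <<'E'
from h import *
F={n:dict(np.load(f"pics/{n}0.npz")) for n in("top","scene")}
C={n:cloud(F[n]) for n in F}
cen=dict(torch=(625,285,45,80,30),neb=(415,85,35,35,14),box=(606,107,42,42,40),sb=(505,290,30,30,70),bb=(420,285,38,38,95),marker=(520,90,50,80,20))
for k,(x,y,a,b,h) in cen.items():
  for n in F:
    P=C[n].reshape(-1,3); Q=P[(abs(P[:,0]-x)<a)&(abs(P[:,1]-y)<b)&(P[:,2]>(5.5 if k=="neb" else 8))&(P[:,2]<h)]
    if len(Q)<10: print(n,k,len(Q));continue
    # clean: keep points with neighbours on 3mm raster
    im=np.zeros((400,400),np.uint8); ij=((Q[:,:2]-[x,y])*1+200).astype(int); im[ij[:,1],ij[:,0]]=255
    im=cv2.morphologyEx(cv2.morphologyEx(im,cv2.MORPH_CLOSE,np.ones((5,5))),cv2.MORPH_OPEN,np.ones((5,5)))
    N,l,st,ce=cv2.connectedComponentsWithStats(im); i=1+np.argmax(st[1:,4]) if N>1 else 0
    Q=Q[l[ij[:,1],ij[:,0]]==i]
    r=cv2.minAreaRect(Q[:,:2].astype(np.float32)); c,rad=cv2.minEnclosingCircle(Q[:,:2].astype(np.float32))
    ev,V=np.linalg.eigh(np.cov(Q[:,:2].T)); ax=V[:,1]
    zt=np.percentile(Q[:,2],97)
    T=Q[Q[:,2]>zt-6]
    print(n,k,len(Q),"rect",np.round(r[0],1),np.round(r[1],1),"circ",np.round(c,1),round(rad,1),"med",np.median(Q,0).round(1),"ax",round(np.degrees(np.arctan2(ax[1],ax[0])),1),"ztop",zt.round(1),"topmed",np.median(T,0).round(1))
P=C["top"]; x,y,z=P[...,0],P[...,1],P[...,2]
zz=cv2.medianBlur(z.astype(np.float32),3)
m=((zz<25)&(zz>7)).astype(np.uint8)
for k,(u,v) in dict(box=(337,261),neb=(375,256),bot=(411,252),tor=(449,246)).items():
    w=np.zeros_like(m); w[205:300,u-18:u+19]=m[205:300,u-18:u+19]
    w=cv2.morphologyEx(w,cv2.MORPH_OPEN,np.ones((3,3)))
    N,l,st,ce=cv2.connectedComponentsWithStats(w,connectivity=4); i=l[v,u]; Q=P[l==i]
    q=Q[:,:2].astype(np.float32); r=cv2.minAreaRect(q); print(k,i,len(Q),"mean",Q.mean(0).round(1),"med z",np.median(Q[:,2]).round(1),"rect",np.round(r,1) if 0 else r)
w=((zz>22)&(zz<34)&(x>430)&(x<660)&(y<-20)&(y>-390)).astype(np.uint8); w=cv2.morphologyEx(w,cv2.MORPH_OPEN,np.ones((5,5)))
Q=P[w>0][:,:2].astype(np.float32); print("tray",cv2.minAreaRect(Q))
t=F["top"];s=F["scene"]
print("red cap tri", end=" ")
def blob(f,roi,lo,hi):
    a,b,c,d=roi; h=cv2.cvtColor(f["pixels"][b:d,a:c],cv2.COLOR_BGR2HSV); mm=cv2.inRange(h,lo,hi)
    if lo[0]==0: mm|=cv2.inRange(h,(170,lo[1],lo[2]),(180,255,255))
    M=cv2.moments(mm,True); return (M["m10"]/M["m00"]+a,M["m01"]/M["m00"]+b)
p=blob(t,(155,252,180,277),(0,120,60),(8,255,255));q=blob(s,(226,338,252,360),(0,120,60),(8,255,255)); print(p,q,tri(t,p,s,q))
p=blob(t,(155,295,182,320),(100,90,40),(130,255,255));q=blob(s,(276,338,308,362),(100,90,40),(130,255,255)); print("blue",p,q,tri(t,p,s,q))
E
```

```text
top torch 470 rect [659.  265.3] [120.5  22.9] circ [659.3 265.2] 60.7 med [660.6 260.4  23.8] ax 86.8 ztop 29.1 topmed [662.7 255.6  25.4]
scene torch 847 rect [658.6 265.3] [119.6  23.7] circ [657.2 265.4] 59.9 med [657.2 264.6  22.2] ax 86.4 ztop 27.5 topmed [660.8 261.8  24. ]
top neb 114 rect [411.8  83.1] [53.2 10.1] circ [413.6  82.5] 26.6 med [411.6  83.2   9.8] ax 68.9 ztop 13.3 topmed [411.6  83.3  10. ]
scene neb 131 rect [410.1  84.5] [50. 11.] circ [411.8  83.8] 25.0 med [409.8  85.6   9.6] ax 69.0 ztop 12.4 topmed [409.9  86.5   9.7]
top box 231 rect [636.3  95.2] [22.5 51.3] circ [644.3  95.2] 25.8 med [638.1  94.8  29.3] ax 90.1 ztop 32.6 topmed [638.5  94.9  29.6]
scene box 354 rect [635.6  96.9] [49.8 24.5] circ [644.   96.8] 25.0 med [635.  102.9  27.8] ax 85.3 ztop 31.5 topmed [637.3  97.2  28.8]
top sb 218 rect [519.2 274.7] [29.5 29. ] circ [520.4 274.1] 16.2 med [517.8 270.3  47.5] ax -175.2 ztop 61.0 topmed [519.9 273.7  60.1]
scene sb 529 rect [517. 278.] [32.  25.9] circ [518.2 275.4] 16.2 med [513.6 281.8  41.4] ax -145.0 ztop 59.4 topmed [518.2 275.4  58.2
[... 890 characters left out ...]
47.4 -240.1   24.7] med z 12.8 rect ((486.77972412109375, -139.12289428710938), (44.376094818115234, 280.7127685546875), 30.98551368713379)
tor 1 1619 mean [ 556.7 -321.3   21.2] med z 16.7 rect ((533.64697265625, -176.88351440429688), (143.05503845214844, 366.81610107421875), 9.258485794067383)
tray ((544.9246826171875, -200.13014221191406), (172.41702270507812, 354.9906005859375), 6.585896015167236)
red cap tri (165.25, 262.25) (237.43589743589743, 345.0769230769231) (array([520.3947012 , 274.78769363,  57.61161802]), np.float64(2.1698093234533378))
blue (164.7560975609756, 305.0) (289.2133333333333, 350.28) (array([433.88024001, 266.01397998,  80.15578999]), np.float64(2.076588578344434))
```

```bash
cat >> h.py <<'E'
def go(x,y,z,th,s=None):
    """fractions (tool axes) from the measured pose to a tool-down pose with tool x at world angle th"""
    from bench import sense
    s=sense(); q=s["tool_rot"]; A=R.from_quat([q[1],q[2],q[3],q[0]])
    t=np.radians(th); B=R.from_matrix(np.array([[np.cos(t),np.sin(t),0],[np.sin(t),-np.cos(t),0],[0,0,-1]]))
    d=A.inv().apply(np.array([x,y,z])-s["eef_pos"])/200; r=(A.inv()*B).as_rotvec()/(2*np.pi)
    print("t %.2f at"%s["time_s"],s["eef_pos"].round(1),"th %.1f"%np.degrees(np.arctan2(*A.as_matrix()[[1,0],0])),"grip %.2f"%s["grip_width"],"-> shift",d.round(4),"turn",r.round(4))
E
python3 - <<'E'
from h import *
F={n:dict(np.load(f"pics/{n}0.npz")) for n in("top","scene")}
for nm,(x,y,h) in dict(box=(651,96,40),v1=(595,190,80),v2=(480,180,80)).items():
  for n in F:
    P=cloud(F[n]).reshape(-1,3);Q=P[(np.hypot(P[:,0]-x,P[:,1]-y)<40)&(P[:,2]>12)&(P[:,2]<h)]
    lo,hi=np.percentile(Q,2,axis=0),np.percentile(Q,98,axis=0); print(nm,n,len(Q),((lo+hi)/2).round(1),(hi-lo).round(1),hi[2].round(1))
go(411,84,130,69)
E
```

```text
box top 549 [651.8  95.2  28.4] [51.5 51.  10. ] 33.5
box scene 645 [650.   96.7  22.7] [51.2 51.  18.5] 31.9
v1 top 100 [592.7 174.3  32. ] [20.8 17.7 32.8] 48.4
v1 scene 216 [590.6 177.8  29.4] [19.1 17.2 33. ] 45.9
v2 top 102 [478.4 177.6  31.6] [20.7 19.2 29.4] 46.3
v2 scene 221 [475.3 179.8  29.2] [18.4 17.1 32.1] 45.3
t 0.10 at [ 208.6 -481.5  230.5] th 23.4 grip 1.00 -> shift [ 2.0524 -2.1914  0.506 ] turn [-2.000e-04 -1.000e-04 -1.266e-01]
```

```bash
python3 -m crank '[[0.3,-0.3,0,0,0,0,0],[0.6,-0.6,0.1,0,0,0,0],[0.9,-0.95,0.2,0,0,0,0],[0.93,-1,0.3,0,0,0,0],[0.93,-1,0.3,0,0,0,0],[0.93,-1,0.3,0,0,0,0],[0.93,-1,0.3,0,0,0,0],[0.93,-1,0.3,0,0,0,0],[0.93,-1,0.3,0,0,0,0],[0.93,-1,0.3,0,0,0,0]]' 40
python3 -m crank '[[0.3,-0.3,0,0,0,-0.02,0],[0.6,-0.6,0.1,0,0,-0.05,0],[0.9,-0.95,0.2,0,0,-0.08,0],[0.93,-1,0.2,0,0,-0.11,0],[0.93,-1,0.2,0,0,-0.127,0],[0.93,-1,0.2,0,0,-0.127,0],[0.93,-1,0.2,0,0,-0.127,0],[0.93,-1,0.2,0,0,-0.127,0],[0.93,-1,0.2,0,0,-0.127,0],[0.93,-1,0.2,0,0,-0.127,0]]'
python3 -c "
from h import *
go(411,84,130,69)"
```

```text
time_s: 1.35
eef_pos: [299.8, -224.7, 171.4]
tool_rot: [0.0, 0.979, 0.203, 0.0]
contact_force: [0.4, -0.0, -0.3]
grip_width: 0.501
gripper_force: 0.0
time_s: 2.6
eef_pos: [391.1, 32.7, 131.4]
tool_rot: [0.0, 0.824, 0.567, 0.0]
contact_force: [0.6, -0.2, 0.1]
grip_width: 0.496
gripper_force: 0.0
t 2.60 at [391.1  32.7 131.4] th 69.1 grip 0.50 -> shift [0.2751 0.0014 0.007 ] turn [0.0001 0.     0.0002]
```

```bash
python3 -m crank '[[0.275,0,0,0,0,0,0],[0.275,0,0,0,0,0,0],[0.275,0,0,0,0,0,0],[0.275,0,0,0,0,0,0],[0.275,0,0,0,0,0,0],[0.275,0,0,0,0,0,0],[0.275,0,0,0,0,0,0],[0.275,0,0,0,0,0,0],[0.275,0,0,0,0,0,0],[0.275,0,0,0,0,0,0]]' 
python3 - <<'E'
from h import *
from bench import *
s=sense(); f=grab_frame("wrist"); T=wristT(f,s); cv2.imwrite("pics/w1.png",f["pixels"]); P=cloud(f,T).reshape(-1,3)
print(T.round(2).tolist()); 
Q=P[(np.hypot(P[:,0]-411,P[:,1]-84)<40)&(P[:,2]>4.5)&(P[:,2]<18)]
if len(Q): print(len(Q),Q.mean(0),cv2.minAreaRect(Q[:,:2].astype(np.float32)),np.percentile(Q[:,2],[50,98]),P[np.hypot(P[:,0]-411,P[:,1]-84)<60][:,2].min())
go(411,84,30,69)
E
```

```text
time_s: 3.85
eef_pos: [410.7, 84.6, 131.3]
tool_rot: [0.0, 0.823, 0.567, -0.0]
contact_force: [-0.4, -0.6, 0.6]
grip_width: 0.5
gripper_force: 0.0
[[0.93, 0.34, 0.11, 440.14], [-0.36, 0.89, 0.29, 160.04], [-0.0, -0.31, 0.95, 273.44], [0.0, 0.0, 0.0, 1.0]]
800 [412.10047575  84.60059716   9.01244741] ((410.90594482421875, 81.79347229003906), (57.669105529785156, 10.539670944213867), 69.48480224609375) [ 9.21888582 11.15463117] -2.74104054924436
t 3.90 at [410.7  84.6 131.3] th 69.1 grip 0.50 -> shift [-0.002   0.0025  0.5064] turn [0.     0.     0.0004]
```

View pics/w1.png

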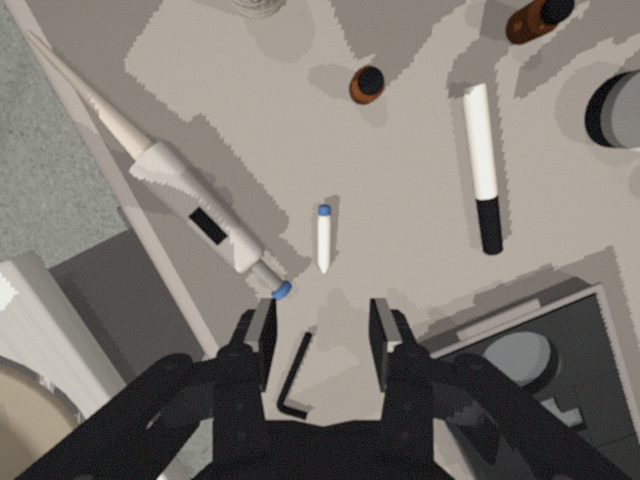

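The wrist view shows the nebuliser upright at (324,240), midway between the fingers. The pipette end at (280,290) is clear of them.

```bash
python3 -m crank '[[0,0.002,0.2,0,0,0,-0.25],[0,0.002,0.4,0,0,0,-0.25],[0,0.002,0.55,0,0,0,-0.25],[0,0.002,0.6,0,0,0,-0.25],[0,0.002,0.62,0,0,0,-0.25],[0,0.002,0.635,0,0,0,-0.25],[0,0.002,0.64,0,0,0,-0.25],[0,0.002,0.643,0,0,0,-0.25],[0,0.002,0.643,0,0,0,-0.25],[0,0.002,0.643,0,0,0,-0.25]]' 40
python3 -c "
from h import *
go(411,84,2,69)"
```

```text
time_s: 5.15
eef_pos: [411.1, 84.4, 2.8]
tool_rot: [0.0, 0.823, 0.567, 0.0]
contact_force: [-0.6, 0.3, -0.8]
grip_width: 0.378
gripper_force: 0.0
t 5.15 at [411.1  84.4   2.8] th 69.1 grip 0.38 -> shift [-0.0022  0.0001  0.0042] turn [ 0.0001 -0.      0.0004]
```

```bash
python3 -m crank '[[0,0,0.003,0,0,0,-0.5],[0,0,0.003,0,0,0,-1],[0,0,0.003,0,0,0,-1],[0,0,0.003,0,0,0,-1],[0,0,0.003,0,0,0,-1],[0,0,-0.05,0,0,0,-1],[0,0,-0.2,0,0,0,-1],[0,0,-0.4,0,0,0,-1],[0,0,-0.6,0,0,0,-1],[0,0,-0.6,0,0,0,-1]]' 30
python3 - <<'E'
from h import *
from bench import *
s=sense(); print(s["grip_width"],s["gripper_force"]); f=grab_frame("wrist"); cv2.imwrite("pics/w2.png",f["pixels"])
go(538.4,-160.6,120,6.6)
E
```

```text
time_s: 6.4
eef_pos: [412.9, 84.7, 126.7]
tool_rot: [0.002, 0.823, 0.567, 0.003]
contact_force: [-0.3, -0.2, -1.4]
grip_width: 0.107
gripper_force: 29.4
0.10652645368840945 29.389625787734985
t 6.45 at [411.8  84.5 124.3] th 69.1 grip 0.11 -> shift [-0.9198  1.028   0.0234] turn [ 0.0003 -0.0005  0.1737]
```

View pics/w2.png

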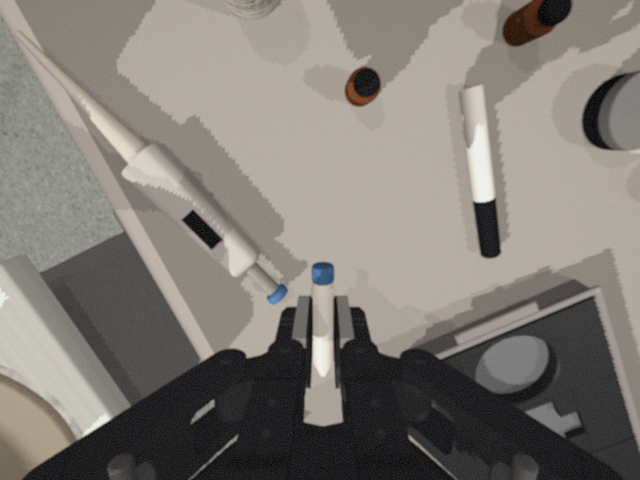

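The nebuliser is held level between the pads at (322,325).

```bash
python3 -m crank '[[-0.2,0.2,0,0,0,0.02,-1],[-0.4,0.45,0,0,0,0.045,-1],[-0.6,0.7,0,0,0,0.07,-1],[-0.8,0.9,0,0,0,0.1,-1],[-0.92,1,0,0,0,0.13,-1],[-0.92,1,0,0,0,0.155,-1],[-0.92,1,0,0,0,0.174,-1],[-0.92,1,0,0,0,0.174,-1],[-0.92,1,0,0,0,0.174,-1],[-0.92,1,0,0,0,0.174,-1]]'
python3 - <<'E'
from h import *
from bench import *
s=sense(); f=grab_frame("wrist"); T=wristT(f,s); cv2.imwrite("pics/w3.png",f["pixels"]); P=cloud(f,T).reshape(-1,3)
for k,(x,y,r,lo,hi) in dict(box=(529,-81,50,10,20),neb=(538,-160,50,17,24),bot=(548,-240,38,8,18),tor=(557,-320,85,12,21)).items():
    Q=P[(np.hypot(P[:,0]-x,P[:,1]-y)<r)&(P[:,2]>lo)&(P[:,2]<hi)]
    if len(Q)>50:
        a,b=np.percentile(Q,2,axis=0),np.percentile(Q,98,axis=0);print(k,len(Q),Q.mean(0).round(1),((a+b)/2).round(1),(b-a).round(1))
go(538.4,-160.6,23,6.6)
E
```

```text
time_s: 7.7
eef_pos: [532.3, -158.6, 122.4]
tool_rot: [-0.0, 0.998, 0.057, -0.0]
contact_force: [0.1, -0.6, -0.5]
grip_width: 0.107
gripper_force: 29.4
box 6442 [527.6 -79.   14.1] [526.8 -86.5  16. ] [61.9 79.8  7.1]
neb 5999 [ 540.1 -159.8   19.7] [ 539.  -159.9   20.3] [65.4 67.5  4. ]
bot 2525 [ 545.  -243.2   11.9] [ 545.  -242.7   13.5] [40.3 38.7  6.4]
tor 13035 [ 559.5 -320.6   15.7] [ 556.2 -302.9   16.3] [136.9 106.5   7.6]
t 7.75 at [ 532.3 -158.6  122.6] th 6.6 grip 0.10 -> shift [0.0292 0.0135 0.4978] turn [-0.      0.     -0.0001]
```

View pics/w3.png

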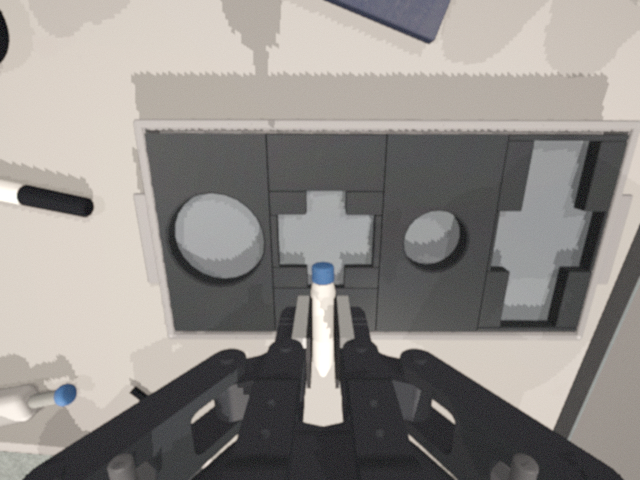

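The tray, cross cut-out (326,238) and held nebuliser are lined up and parallel. I lower it, release and lift.

```bash
python3 -m crank '[[0.03,0.013,0.2,0,0,0,-1],[0.03,0.013,0.4,0,0,0,-1],[0.03,0.013,0.46,0,0,0,-1],[0.03,0.013,0.48,0,0,0,-1],[0.03,0.013,0.49,0,0,0,-1],[0.03,0.013,0.497,0,0,0,-1],[0.03,0.013,0.5,0,0,0,-1],[0.03,0.013,0.5,0,0,0,-1],[0.03,0.013,0.5,0,0,0,-1],[0.03,0.013,0.5,0,0,0,-1]]'
python3 -m crank '[[0,0,0,0,0,0,-0.7],[0,0,0,0,0,0,-0.5],[0,0,0,0,0,0,-0.45],[0,0,0,0,0,0,-0.45],[0,0,-0.1,0,0,0,-0.45],[0,0,-0.3,0,0,0,-0.45],[0,0,-0.6,0,0,0,-0.45],[0,0,-0.65,0,0,0,-0.2],[0,0,-0.65,0,0,0,0],[0,0,-0.65,0,0,0,0]]'
python3 - <<'E'
from h import *
from bench import *
s=sense(); f=grab_frame("wrist"); T=wristT(f,s); cv2.imwrite("pics/w4.png",f["pixels"]); P=cloud(f,T).reshape(-1,3)
f=grab_frame("top"); C=cloud(f).reshape(-1,3)
for P in(P,C):
    Q=P[(np.hypot(P[:,0]-538.4,P[:,1]+160.6)<34)&(abs(P[:,1]+160.6)<14)&(P[:,2]>25)&(P[:,2]<36)]
    print(len(Q),Q.mean(0).round(1) if len(Q) else'', cv2.minAreaRect(Q[:,:2].astype(np.float32)) if len(Q) else '')
go(659,265,130,86.6)
E
```

```text
time_s: 9.0
eef_pos: [538.7, -160.7, 22.8]
tool_rot: [0.0, 0.998, 0.057, 0.0]
contact_force: [0.6, 0.0, 0.1]
grip_width: 0.106
gripper_force: 29.4
time_s: 10.25
eef_pos: [537.8, -160.3, 150.6]
tool_rot: [-0.001, 0.998, 0.057, -0.002]
contact_force: [-0.3, 0.8, -1.4]
grip_width: 0.5
gripper_force: 0.0
899 [ 540.4 -160.8   29. ] ((538.5062255859375, -160.74159240722656), (21.943157196044922, 65.71282958984375), 82.7930908203125)
17 [ 514.6 -164.5   29. ] ((515.24658203125, -164.2960968017578), (4.45095682144165, 14.415305137634277), 85.81822204589844)
t 10.35 at [ 537.9 -160.4  150.8] th 6.5 grip 0.50 -> shift [ 0.8426 -2.0447  0.1042] turn [-5.000e-04  2.000e-04 -2.225e-01]
```

View pics/w4.png

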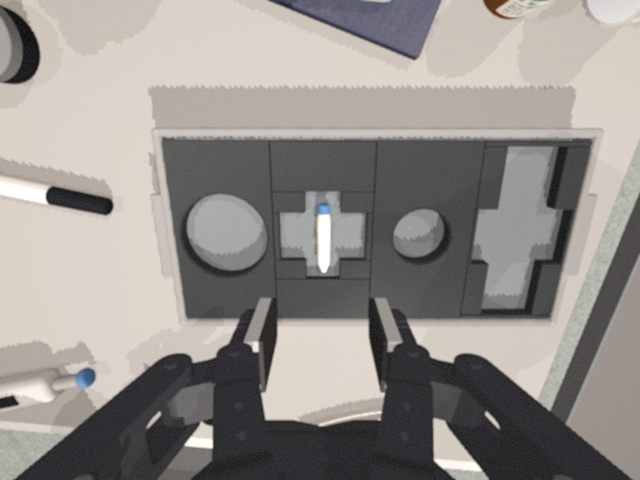

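The nebuliser lies in the cross cut-out (323,238). Now the torch.

```bash
python3 -m crank '[[0.1,-0.25,0,0,0,0,0],[0.2,-0.5,0,0,0,0,0.2],[0.3,-0.75,0,0,0,0,0.2],[0.42,-1,0,0,0,0,0.2],[0.42,-1,0,0,0,0,0.2],[0.42,-1,0,0,0,0,0.2],[0.42,-1,0,0,0,0,0.2],[0.42,-1,0,0,0,0,0.2],[0.42,-1,0,0,0,0,0.2],[0.42,-1,0,0,0,0,0.2]]'
python3 -m crank '[[0.1,-0.25,0,0,0,-0.03,0.2],[0.2,-0.5,0,0,0,-0.06,0.2],[0.3,-0.75,0,0,0,-0.09,0.2],[0.42,-1,0.1,0,0,-0.12,0.2],[0.42,-1,0.1,0,0,-0.15,0.2],[0.42,-1,0.1,0,0,-0.18,0.2],[0.42,-1,0.1,0,0,-0.21,0.2],[0.42,-1,0.1,0,0,-0.222,0.2],[0.42,-1,0.1,0,0,-0.222,0.2],[0.42,-1,0.1,0,0,-0.222,0.2]]'
python3 - <<'E'
from h import *
from bench import *
s=sense(); f=grab_frame("wrist"); T=wristT(f,s); cv2.imwrite("pics/w5.png",f["pixels"]); P=cloud(f,T).reshape(-1,3)
Q=P[(abs(P[:,0]-659)<30)&(abs(P[:,1]-265)<90)&(P[:,2]>8)&(P[:,2]<32)]
if len(Q):
    ev,V=np.linalg.eigh(np.cov(Q[:,:2].T)); print(len(Q),Q.mean(0).round(1),cv2.minAreaRect(Q[:,:2].astype(np.float32)),V[:,1],np.percentile(Q[:,2],[50,98]))
go(659,265,5,86.6)
E
```

```text
time_s: 11.6
eef_pos: [599.5, 47.3, 152.8]
tool_rot: [0.0, 0.998, 0.056, 0.0]
contact_force: [0.6, -0.0, 0.4]
grip_width: 0.602
gripper_force: 0.0
time_s: 12.85
eef_pos: [660.3, 255.7, 132.6]
tool_rot: [0.0, 0.729, 0.684, -0.0]
contact_force: [0.0, -0.0, -0.4]
grip_width: 0.6
gripper_force: 0.0
4351 [664.4 265.9  22.4] ((664.0995483398438, 262.6164245605469), (125.00411987304688, 27.951231002807617), 85.84722900390625) [0.07620636 0.99709207] [22.86710824 27.37933386]
t 12.90 at [660.3 255.8 132.7] th 86.3 grip 0.60 -> shift [ 0.0457 -0.0094  0.6383] turn [ 0.      0.     -0.0007]
```

View pics/w5.png

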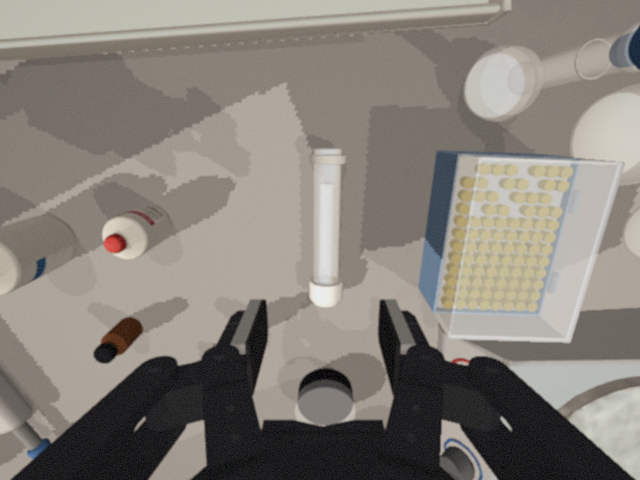

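The torch stands at (327,225), between the fingers; the tip rack edge is at (430,230), well clear.

```bash
python3 -m crank '[[0.046,-0.003,0.1,0,0,-0.001,0.2],[0.046,-0.003,0.3,0,0,-0.001,0.2],[0.046,-0.003,0.5,0,0,-0.001,0.2],[0.046,-0.003,0.58,0,0,-0.001,0.2],[0.046,-0.003,0.61,0,0,-0.001,0.2],[0.046,-0.003,0.63,0,0,-0.001,0.2],[0.046,-0.003,0.637,0,0,-0.001,0.2],[0.046,-0.003,0.637,0,0,-0.001,0.2],[0.046,-0.003,0.637,0,0,-0.001,0.2],[0.046,-0.003,0.637,0,0,-0.001,0.2]]'
python3 -m crank '[[0,0,0,0,0,0,-0.2],[0,0,0,0,0,0,-0.4],[0,0,0,0,0,0,-0.6],[0,0,0,0,0,0,-1],[0,0,0,0,0,0,-1],[0,0,-0.05,0,0,0,-1],[0,0,-0.2,0,0,0,-1],[0,0,-0.4,0,0,0,-1],[0,0,-0.65,0,0,0,-1],[0,0,-0.65,0,0,0,-1]]' 40
python3 - <<'E'
from h import *
from bench import *
s=sense(); f=grab_frame("wrist"); cv2.imwrite("pics/w6.png",f["pixels"])
T=wristT(f,s); P=cloud(f,np.asarray(f["T_tool_cam"])).reshape(-1,3)
Q=P[(abs(P[:,1])<22)&(P[:,0]>25)&(P[:,0]<90)&(P[:,2]>-35)&(P[:,2]<15)]
print("front part of torch, tool frame",len(Q),np.percentile(Q,[2,50,98],axis=0).round(1).tolist())
go(556.8,-319.5,130,6.6)
E
```

```text
time_s: 14.15
eef_pos: [660.4, 265.0, 5.6]
tool_rot: [0.0, 0.727, 0.687, 0.0]
contact_force: [0.7, -1.0, 0.3]
grip_width: 0.601
gripper_force: 0.0
time_s: 15.4
eef_pos: [662.4, 265.8, 142.3]
tool_rot: [0.002, 0.727, 0.687, 0.005]
contact_force: [0.8, -0.3, 0.1]
grip_width: 0.297
gripper_force: 39.7
front part of torch, tool frame 5084 [[25.9, -10.3, -21.4], [46.1, 0.4, -17.2], [59.9, 11.3, 1.0]]
t 15.45 at [661.2 265.4 138.7] th 86.8 grip 0.30 -> shift [-2.9492 -0.3575  0.036 ] turn [ 0.0004 -0.0008  0.2227]
```

View pics/w6.png

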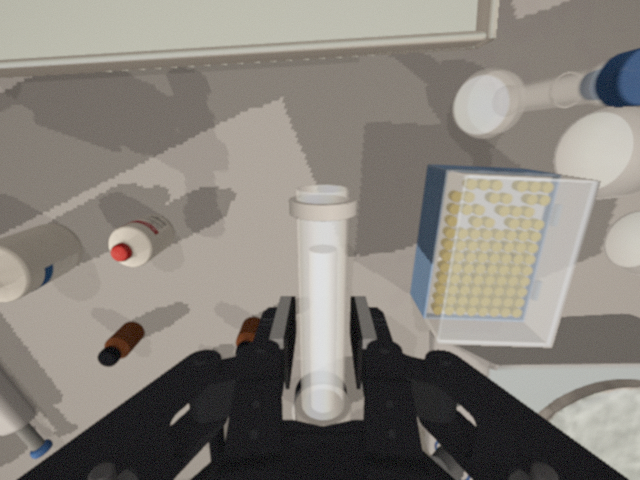

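The torch is held centrally and level, front collar at (323,205).

```bash
python3 -m crank '[[-0.25,-0.03,0,0,0,0,-1],[-0.5,-0.06,0,0,0,0,-1],[-0.75,-0.09,0,0,0,0,-1],[-1,-0.12,0,0,0,0,-1],[-1,-0.12,0,0,0,0,-1],[-1,-0.12,0,0,0,0,-1],[-1,-0.12,0,0,0,0,-1],[-1,-0.12,0,0,0,0,-1],[-1,-0.12,0,0,0,0,-1],[-1,-0.12,0,0,0,0,-1]]'
python3 -m crank '[[-0.25,-0.03,0,0,0,0,-1],[-0.5,-0.06,0,0,0,0,-1],[-0.75,-0.09,0,0,0,0,-1],[-1,-0.12,0,0,0,0,-1],[-1,-0.12,0,0,0,0,-1],[-1,-0.12,0,0,0,0,-1],[-1,-0.12,0,0,0,0,-1],[-1,-0.12,0,0,0,0,-1],[-1,-0.12,0,0,0,0,-1],[-1,-0.12,0,0,0,0,-1]]'
python3 -m crank '[[-0.2,-0.03,0,0,0,0.025,-1],[-0.4,-0.06,0,0,0,0.05,-1],[-0.6,-0.09,0,0,0,0.075,-1],[-0.9,-0.12,0,0,0,0.1,-1],[-0.95,-0.12,0,0,0,0.13,-1],[-0.95,-0.12,0,0,0,0.16,-1],[-0.95,-0.12,0,0,0,0.19,-1],[-0.95,-0.12,0,0,0,0.2225,-1],[-0.95,-0.12,0,0,0,0.2225,-1],[-0.95,-0.12,0,0,0,0.2225,-1]]'
python3 - <<'E'
from h import *
go(556.8,-319.5,22,6.6)
E
```

```text
time_s: 16.7
eef_pos: [625.1, 67.0, 135.3]
tool_rot: [0.0, 0.727, 0.687, -0.0]
contact_force: [-0.2, -0.5, -0.9]
grip_width: 0.297
gripper_force: 39.8
time_s: 17.95
eef_pos: [589.9, -131.4, 135.3]
tool_rot: [0.0, 0.727, 0.687, -0.0]
contact_force: [-0.8, -0.3, -0.7]
grip_width: 0.294
gripper_force: 39.8
time_s: 19.2
eef_pos: [555.3, -320.0, 135.3]
tool_rot: [0.0, 0.998, 0.06, 0.0]
contact_force: [0.0, 0.2, 0.3]
grip_width: 0.295
gripper_force: 39.8
t 19.20 at [ 555.3 -320.   135.3] th 6.9 grip 0.30 -> shift [ 0.0079 -0.0015  0.5665] turn [ 0.     -0.      0.0007]
```

```bash
python3 -m crank '[[0.01,-0.001,0.2,0,0,0.001,-1],[0.01,-0.001,0.4,0,0,0.001,-1],[0.01,-0.001,0.5,0,0,0.001,-1],[0.01,-0.001,0.53,0,0,0.001,-1],[0.01,-0.001,0.55,0,0,0.001,-1],[0.01,-0.001,0.56,0,0,0.001,-1],[0.01,-0.001,0.568,0,0,0.001,-1],[0.01,-0.001,0.568,0,0,0.001,-1],[0.01,-0.001,0.568,0,0,0.001,-1],[0.01,-0.001,0.568,0,0,0.001,-1]]'
python3 -c "
from h import *
go(556.8,-319.5,21.5,6.6)"
```

```text
time_s: 20.45
eef_pos: [557.3, -319.6, 21.9]
tool_rot: [0.0, 0.998, 0.055, 0.0]
contact_force: [0.2, -0.5, -1.6]
grip_width: 0.298
gripper_force: 39.8
t 20.45 at [ 557.3 -319.6   21.9] th 6.3 grip 0.30 -> shift [-0.0024 -0.0009  0.002 ] turn [ 0.     -0.     -0.0008]
```

```bash
python3 -m crank '[[0,0,0,0,0,0,-0.3],[0,0,0,0,0,0,-0.15],[0,0,0,0,0,0,-0.1],[0,0,0,0,0,0,-0.1],[0,0,-0.1,0,0,0,-0.1],[0,0,-0.3,0,0,0,-0.1],[0,0,-0.6,0,0,0,-0.1],[0,0,-0.65,0,0,0,0.6],[0,0,-0.65,0,0,0,0.8],[0,0,-0.65,0,0,0,0.8]]'
python3 - <<'E'
from h import *
from bench import *
s=sense(); f=grab_frame("wrist"); cv2.imwrite("pics/w7.png",f["pixels"])
P=cloud(f,wristT(f,s)).reshape(-1,3)
Q=P[(abs(P[:,1]+319.5)<22)&(abs(P[:,0]-557)<80)&(P[:,2]>33)&(P[:,2]<50)]
print(len(Q),((Q.min(0)+Q.max(0))/2).round(1),(Q.max(0)-Q.min(0)).round(1),np.percentile(Q[:,2],98))
go(651,96,120,96.6)
E
```

```text
time_s: 21.7
eef_pos: [556.6, -319.1, 150.0]
tool_rot: [-0.001, 0.998, 0.055, -0.001]
contact_force: [-0.4, -0.1, -1.5]
grip_width: 0.901
gripper_force: 0.0
3992 [ 555.8 -319.7   39.1] [125.   38.7  12.2] 43.59165479071788
t 21.75 at [ 556.5 -319.1  149.7] th 6.3 grip 0.90 -> shift [ 0.6986 -2.0107  0.1509] turn [-6.000e-04  1.000e-04 -2.508e-01]
```

View pics/w7.png

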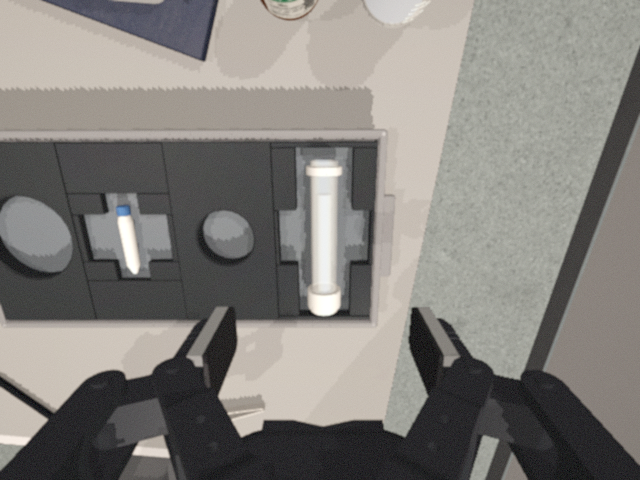

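The torch lies in its trough (323,238), with its top at 43.6 mm, which puts it on the floor. Now the cone box.

```bash
python3 -m crank '[[0.1,-0.25,0,0,0,0,0.8],[0.2,-0.5,0,0,0,0,0.8],[0.3,-0.75,0,0,0,0,0.8],[0.35,-1,0,0,0,0,0.8],[0.35,-1,0,0,0,0,0.8],[0.35,-1,0,0,0,0,0.8],[0.35,-1,0,0,0,0,0.8],[0.35,-1,0,0,0,0,0.8],[0.35,-1,0,0,0,0,0.8],[0.35,-1,0,0,0,0,0.8]]'
python3 -m crank '[[0.1,-0.25,0,0,0,-0.028,0.8],[0.2,-0.5,0,0,0,-0.056,0.8],[0.3,-0.75,0,0,0,-0.085,0.8],[0.35,-1,0.1,0,0,-0.113,0.8],[0.35,-1,0.1,0,0,-0.142,0.8],[0.35,-1,0.1,0,0,-0.17,0.8],[0.35,-1,0.1,0,0,-0.2,0.8],[0.35,-1,0.1,0,0,-0.225,0.8],[0.35,-1,0.1,0,0,-0.25,0.8],[0.35,-1,0.1,0,0,-0.25,0.8]]'
python3 - <<'E'
from h import *
from bench import *
s=sense(); f=grab_frame("wrist"); cv2.imwrite("pics/w8.png",f["pixels"])
P=cloud(f,wristT(f,s)).reshape(-1,3)
Q=P[(np.hypot(P[:,0]-651,P[:,1]-96)<40)&(P[:,2]>22)&(P[:,2]<36)]
lo,hi=np.percentile(Q,[1,99],axis=0); print(len(Q),((lo+hi)/2).round(1),(hi-lo).round(1))
go(651,96,18,96.6)
E
```

```text
time_s: 23.0
eef_pos: [604.7, -113.4, 151.7]
tool_rot: [0.0, 0.998, 0.055, 0.0]
contact_force: [0.3, 0.2, -0.2]
grip_width: 0.9
gripper_force: 0.0
time_s: 24.25
eef_pos: [652.3, 93.4, 131.7]
tool_rot: [0.0, 0.668, 0.745, -0.0]
contact_force: [0.4, 0.3, -0.0]
grip_width: 0.903
gripper_force: 0.0
4123 [652.6  96.3  27.5] [51.9 52.4  5. ]
t 24.30 at [652.3  93.4 131.7] th 96.1 grip 0.90 -> shift [ 0.0138 -0.0051  0.5683] turn [-0.      0.     -0.0013]
```

```bash
python3 -m crank '[[0.013,-0.003,0.1,0,0,-0.001,0.8],[0.013,-0.003,0.3,0,0,-0.001,0.8],[0.013,-0.003,0.45,0,0,-0.001,0.8],[0.013,-0.003,0.53,0,0,-0.001,0.8],[0.013,-0.003,0.56,0,0,-0.001,0.8],[0.013,-0.003,0.575,0,0,-0.001,0.8],[0.013,-0.003,0.578,0,0,-0.001,0.8],[0.013,-0.003,0.578,0,0,-0.001,0.8],[0.013,-0.003,0.578,0,0,-0.001,0.8],[0.013,-0.003,0.578,0,0,-0.001,0.8]]'
python3 -m crank '[[0,0,0,0,0,0,0.5],[0,0,0,0,0,0,0.3],[0,0,0,0,0,0,0],[0,0,0,0,0,0,-0.5],[0,0,0,0,0,0,-1],[0,0,0,0,0,0,-1],[0,0,-0.05,0,0,0,-1],[0,0,-0.25,0,0,0,-1],[0,0,-0.55,0,0,0,-1],[0,0,-0.55,0,0,0,-1]]' 40
python3 - <<'E'
from h import *
from bench import *
f=grab_frame("wrist"); cv2.imwrite("pics/w9.png",f["pixels"])
P=cloud(f,np.asarray(f["T_tool_cam"])).reshape(-1,3)
Q=P[(np.hypot(P[:,0],P[:,1])<40)&(P[:,2]>-40)&(P[:,2]<-2)]
print(np.percentile(Q,[2,50,98],axis=0).round(1))
go(529.3,-81,120,96.6)
E
```

```text
time_s: 25.55
eef_pos: [651.6, 95.9, 16.4]
tool_rot: [0.0, 0.665, 0.747, 0.0]
contact_force: [-0.5, -0.6, -0.2]
grip_width: 0.899
gripper_force: 0.0
time_s: 26.8
eef_pos: [653.9, 96.2, 133.0]
tool_rot: [0.004, 0.665, 0.747, 0.004]
contact_force: [1.8, 0.6, -0.7]
grip_width: 0.615
gripper_force: 42.2
[[-23.7 -35.4 -38.2]
 [  6.1   0.3 -11.9]
 [ 26.4  35.7  -6. ]]
t 26.85 at [652.4  96.  129. ] th 96.7 grip 0.61 -> shift [-0.8074 -0.7146  0.0421] turn [0.0007 0.     0.0002]
```

View pics/w9.png

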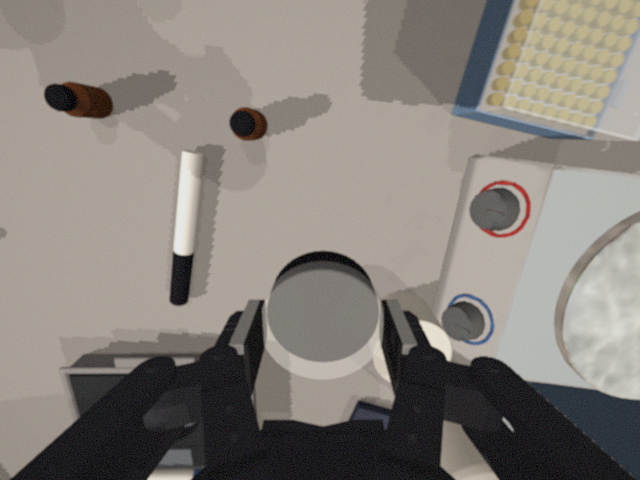

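The box is held level between the fingers, centred at (322,310).

```bash
python3 -m crank '[[-0.1,-0.1,0,0,0,0,-1],[-0.25,-0.2,0,0,0,0,-1],[-0.4,-0.35,0,0,0,0,-1],[-0.6,-0.5,0,0,0,0,-1],[-0.75,-0.65,0,0,0,0,-1],[-0.8,-0.71,0,0,0,0,-1],[-0.8,-0.71,0,0,0,0,-1],[-0.8,-0.71,0,0,0,0,-1],[-0.8,-0.71,0,0,0,0,-1],[-0.8,-0.71,0,0,0,0,-1]]'
python3 -c "
from h import *
go(529.0,-81,31,96.6)"
```

```text
time_s: 28.1
eef_pos: [529.3, -78.9, 126.0]
tool_rot: [-0.0, 0.664, 0.747, -0.0]
contact_force: [0.6, -0.2, -2.0]
grip_width: 0.614
gripper_force: 42.3
t 28.10 at [529.3 -78.9 126. ] th 96.7 grip 0.61 -> shift [-0.0103 -0.0028  0.4748] turn [-0.     -0.      0.0004]
```

```bash
python3 -m crank '[[-0.007,-0.002,0.15,0,0,0,-1],[-0.007,-0.002,0.3,0,0,0,-1],[-0.007,-0.002,0.4,0,0,0,-1],[-0.007,-0.002,0.43,0,0,0,-1],[-0.007,-0.002,0.45,0,0,0,-1],[-0.007,-0.002,0.46,0,0,0,-1],[-0.007,-0.002,0.47,0,0,0,-1],[-0.007,-0.002,0.474,0,0,0,-1],[-0.007,-0.002,0.474,0,0,0,-1],[-0.007,-0.002,0.474,0,0,0,-1]]'
python3 -c "
from h import *
go(529.0,-80.5,30,96.6)"
```

```text
time_s: 29.35
eef_pos: [528.8, -81.0, 31.4]
tool_rot: [0.0, 0.665, 0.747, 0.0]
contact_force: [-0.3, 0.3, -0.9]
grip_width: 0.613
gripper_force: 42.3
t 29.35 at [528.8 -81.   31.4] th 96.7 grip 0.61 -> shift [0.0024 0.001  0.0072] turn [0.     0.     0.0002]
```

```bash
python3 -m crank '[[0,0,0.003,0,0,0,-1],[0,0,0.003,0,0,0,0.3],[0,0,0.003,0,0,0,0.5],[0,0,0.003,0,0,0,0.7],[0,0,0,0,0,0,0.7],[0,0,-0.1,0,0,0,0.7],[0,0,-0.3,0,0,0,0.7],[0,0,-0.6,0,0,0,0.4],[0,0,-0.6,0,0,0,0.2],[0,0,-0.6,0,0,0,0.2]]'
python3 - <<'E'
from h import *
from bench import *
s=sense(); f=grab_frame("wrist"); cv2.imwrite("pics/w10.png",f["pixels"])
P=cloud(f,wristT(f,s)).reshape(-1,3)
Q=P[(np.hypot(P[:,0]-529,P[:,1]+81)<38)&(P[:,2]>36)&(P[:,2]<55)]
lo,hi=np.percentile(Q,[1,99],axis=0); print(len(Q),((lo+hi)/2).round(1),(hi-lo).round(1),np.median(Q[:,2]))
go(519.3,275,150,60)
E
```

```text
time_s: 30.6
eef_pos: [528.6, -80.9, 150.8]
tool_rot: [-0.0, 0.665, 0.747, -0.0]
contact_force: [1.1, 0.1, 0.1]
grip_width: 0.603
gripper_force: 0.0
3941 [529.1 -80.7  41.5] [51.8 52.7  5.1] 42.49215805469123
t 30.65 at [528.1 -80.8 149.9] th 96.7 grip 0.60 -> shift [1.772e+00 1.632e-01 3.000e-04] turn [-0.0004  0.      0.1019]
```

View pics/w10.png

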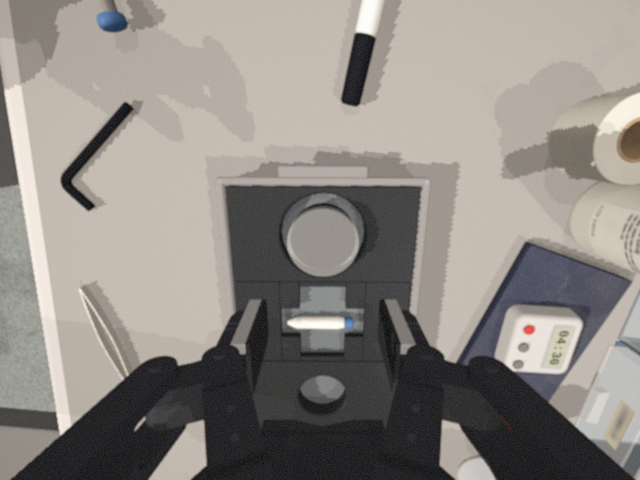

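The cone box sits in its round well (322,238), top at 42.5 mm and centred. The small bottle is last.

```bash
python3 -m crank '[[0.25,0.02,0,0,0,0,0.2],[0.5,0.04,0,0,0,0,0.2],[0.75,0.06,0,0,0,0,0.2],[0.9,0.08,0,0,0,0,0.2],[0.9,0.08,0,0,0,0,0.2],[0.9,0.08,0,0,0,0,0.2],[0.9,0.08,0,0,0,0,0.2],[0.9,0.08,0,0,0,0,0.2],[0.9,0.08,0,0,0,0,0.2],[0.9,0.08,0,0,0,0,0.2]]'
python3 -m crank '[[0.25,0.02,0,0,0,0.025,0.2],[0.5,0.04,0,0,0,0.05,0.2],[0.75,0.06,0,0,0,0.075,0.2],[0.87,0.08,0,0,0,0.102,0.2],[0.87,0.08,0,0,0,0.102,0.2],[0.87,0.08,0,0,0,0.102,0.2],[0.87,0.08,0,0,0,0.102,0.2],[0.87,0.08,0,0,0,0.102,0.2],[0.87,0.08,0,0,0,0.102,0.2],[0.87,0.08,0,0,0,0.102,0.2]]'
python3 - <<'E'
from h import *
from bench import *
s=sense(); f=grab_frame("wrist"); cv2.imwrite("pics/w11.png",f["pixels"])
P=cloud(f,wristT(f,s)).reshape(-1,3)
Q=P[(np.hypot(P[:,0]-519,P[:,1]-275)<26)&(P[:,2]>5)&(P[:,2]<66)]
lo,hi=np.percentile(Q,[1,99],axis=0); print(len(Q),((lo+hi)/2).round(1),(hi-lo).round(1),hi[2]); C=Q[Q[:,2]>52]; print("cap",np.median(C,0).round(1))
go(519.3,275,22,60)
E
```

```text
time_s: 31.9
eef_pos: [523.8, 99.5, 151.4]
tool_rot: [0.0, 0.665, 0.747, 0.0]
contact_force: [-0.3, -0.0, -0.4]
grip_width: 0.597
gripper_force: 0.0
time_s: 33.15
eef_pos: [519.4, 274.2, 151.3]
tool_rot: [0.0, 0.866, 0.5, 0.0]
contact_force: [0.2, -0.1, -0.5]
grip_width: 0.599
gripper_force: 0.0
1663 [521.6 275.6  33.9] [30.2 30.3 51.5] 59.693496780415686
cap [521.4 275.6  58.7]
t 33.20 at [519.4 274.3 151.3] th 60.0 grip 0.60 -> shift [ 0.0029 -0.0023  0.6465] turn [ 0.      0.     -0.0001]
```

View pics/w11.png

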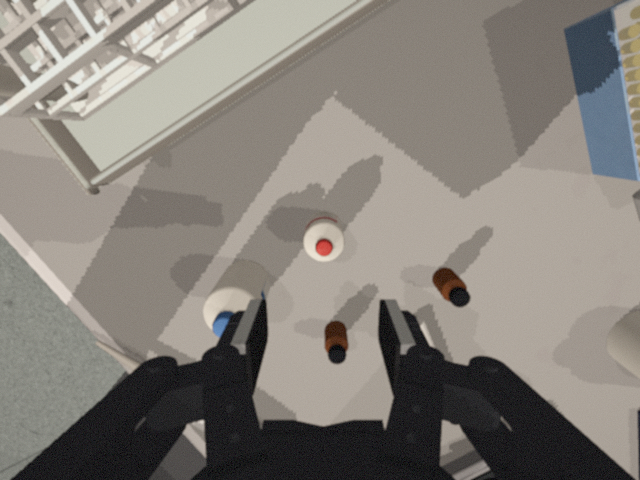

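The small bottle (323,240) is midway between the fingers, and the larger one (232,310) stays clear of the left finger.

```bash
python3 -m crank '[[0.004,0.001,0.1,0,0,0,0.2],[0.004,0.001,0.3,0,0,0,0.2],[0.004,0.001,0.45,0,0,0,0.2],[0.004,0.001,0.55,0,0,0,0.2],[0.004,0.001,0.6,0,0,0,0.2],[0.004,0.001,0.63,0,0,0,0.2],[0.004,0.001,0.646,0,0,0,0.2],[0.004,0.001,0.646,0,0,0,0.2],[0.004,0.001,0.646,0,0,0,0.2],[0.004,0.001,0.646,0,0,0,0.2]]'
python3 -m crank '[[0,0,0,0,0,0,0],[0,0,0,0,0,0,-0.1],[0,0,0,0,0,0,-0.3],[0,0,0,0,0,0,-1],[0,0,0,0,0,0,-1],[0,0,0,0,0,0,-1],[0,0,-0.05,0,0,0,-1],[0,0,-0.25,0,0,0,-1],[0,0,-0.55,0,0,0,-1],[0,0,-0.65,0,0,0,-1]]' 40
python3 - <<'E'
from h import *
from bench import *
f=grab_frame("wrist")
P=cloud(f,np.asarray(f["T_tool_cam"])).reshape(-1,3)
Q=P[(np.hypot(P[:,0],P[:,1])<18)&(P[:,2]>-60)&(P[:,2]<-5)]
print(np.percentile(Q,[2,50,98],axis=0).round(1)); C=Q[Q[:,2]<Q[:,2].min()+9]; print("cap",C.mean(0))
h=cv2.cvtColor(f["pixels"],cv2.COLOR_BGR2HSV); m=(cv2.inRange(h,(0,130,60),(8,255,255))|cv2.inRange(h,(172,130,60),(180,255,255))).ravel()>0
print("red",m.sum(),np.median(P[m],0).round(1))
go(547.5,-240,150,60)
E
```

```text
time_s: 34.45
eef_pos: [520.2, 275.1, 22.5]
tool_rot: [0.0, 0.866, 0.5, 0.0]
contact_force: [0.0, 0.2, -0.1]
grip_width: 0.598
gripper_force: 0.0
time_s: 35.7
eef_pos: [521.4, 275.6, 157.4]
tool_rot: [0.0, 0.866, 0.5, 0.004]
contact_force: [0.8, -0.1, -1.4]
grip_width: 0.35
gripper_force: 39.8
[[ -8.7 -16.1 -41.8]
 [  5.8   0.2 -25. ]
 [ 16.   16.7  -6.9]]
cap [  0.52641664  -1.3366631  -38.86988027]
red 1094 [  2.9  -0.1 -36.2]
t 35.75 at [521.7 275.8 158.7] th 60.0 grip 0.36 -> shift [-2.1684  1.4023  0.0351] turn [ 0.0008 -0.0011 -0.0001]
```

```bash
python3 -m crank '[[-0.25,0.16,0,0,0,0,-1],[-0.5,0.32,0,0,0,0,-1],[-0.75,0.48,0,0,0,0,-1],[-1,0.65,0,0,0,0,-1],[-1,0.65,0,0,0,0,-1],[-1,0.65,0,0,0,0,-1],[-1,0.65,0,0,0,0,-1],[-1,0.65,0,0,0,0,-1],[-1,0.65,0,0,0,0,-1],[-1,0.65,0,0,0,0,-1]]'
python3 -m crank '[[-0.25,0.16,0,0,0,0,-1],[-0.5,0.32,0,0,0,0,-1],[-0.75,0.48,0,0,0,0,-1],[-1,0.65,0,0,0,0,-1],[-1,0.65,0,0,0,0,-1],[-1,0.65,0,0,0,0,-1],[-1,0.65,0,0,0,0,-1],[-1,0.65,0,0,0,0,-1],[-1,0.65,0,0,0,0,-1],[-1,0.65,0,0,0,0,-1]]'
python3 -c "
from h import *
go(547.3,-240.2,100,60)"
```

```text
time_s: 37.0
eef_pos: [532.4, 37.1, 152.1]
tool_rot: [0.0, 0.866, 0.5, -0.0]
contact_force: [0.1, 0.1, -0.2]
grip_width: 0.352
gripper_force: 39.8
time_s: 38.25
eef_pos: [544.9, -201.1, 152.2]
tool_rot: [0.0, 0.866, 0.5, 0.0]
contact_force: [-0.5, 0.3, 0.2]
grip_width: 0.351
gripper_force: 39.9
t 38.25 at [ 544.9 -201.1  152.2] th 60.0 grip 0.35 -> shift [-0.163   0.1082  0.2609] turn [ 0.  0. -0.]
```

```bash
python3 -m crank '[[-0.1,0.07,0,0,0,0,-1],[-0.165,0.108,0.05,0,0,0,-1],[-0.165,0.108,0.1,0,0,0,-1],[-0.165,0.108,0.2,0,0,0,-1],[-0.165,0.108,0.25,0,0,0,-1],[-0.165,0.108,0.25,0,0,0,-1],[-0.165,0.108,0.25,0,0,0,-1],[-0.165,0.108,0.25,0,0,0,-1],[-0.165,0.108,0.25,0,0,0,-1],[-0.165,0.108,0.25,0,0,0,-1]]'
python3 - <<'E'
from h import *
from bench import *
s=sense(); f=grab_frame("wrist"); cv2.imwrite("pics/w12.png",f["pixels"])
go(547.3,-240.2,35,60)
E
```

```text
time_s: 39.5
eef_pos: [547.1, -240.9, 102.3]
tool_rot: [0.0, 0.866, 0.5, 0.0]
contact_force: [-0.6, -0.1, -0.5]
grip_width: 0.354
gripper_force: 39.9
t 39.55 at [ 547.  -240.9  102.3] th 60.0 grip 0.36 -> shift [ 0.0036 -0.0007  0.3365] turn [ 0.0001  0.     -0.0001]
```

View pics/w12.png

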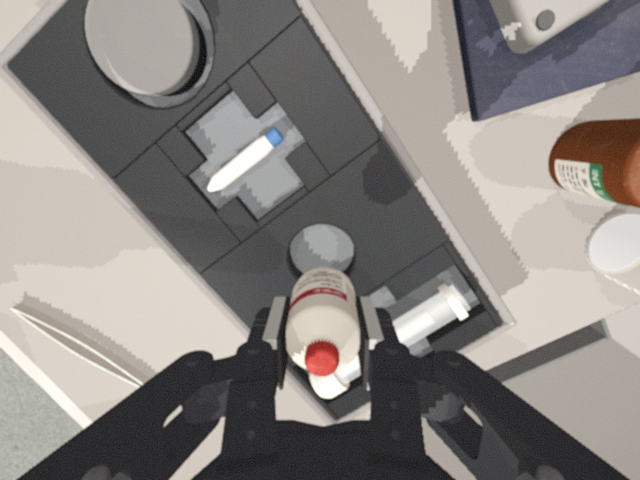

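The small well (322,245) lies just in front of the held bottle (322,315), and the finger paths clear the torch.

```bash
python3 -m crank '[[0.002,0,0.1,0,0,0,-1],[0.002,0,0.2,0,0,0,-1],[0.002,0,0.27,0,0,0,-1],[0.002,0,0.3,0,0,0,-1],[0.002,0,0.32,0,0,0,-1],[0.002,0,0.33,0,0,0,-1],[0.002,0,0.335,0,0,0,-1],[0.002,0,0.335,0,0,0,-1],[0.002,0,0.335,0,0,0,-1],[0.002,0,0.335,0,0,0,-1]]'
```

```text
time_s: 40.8
eef_pos: [547.2, -240.5, 35.3]
tool_rot: [0.0, 0.866, 0.5, 0.0]
contact_force: [0.4, 0.6, -0.6]
grip_width: 0.354
gripper_force: 39.9
```

```bash
python3 -m crank '[[0,0,0.002,0,0,0,-1],[0,0,0.002,0,0,0,-0.1],[0,0,0.002,0,0,0,0.1],[0,0,0.002,0,0,0,0.2],[0,0,0,0,0,0,0.2],[0,0,-0.05,0,0,0,0.2],[0,0,-0.2,0,0,0,0.2],[0,0,-0.5,0,0,0,0.2],[0,0,-0.75,0,0,0,0.2],[0,0,-0.8,0,0,0,0.2]]'
python3 -m crank '[[-0.2,0,0,0,0,0,0.2],[-0.4,0,0,0,0,0,0.2],[-0.6,0,0,0,0,0,0.2],[-0.8,0,0,0,0,0,0.2],[-0.8,0,0,0,0,0,0.2],[-0.8,0,0,0,0,0,0.2],[-0.8,0,0,0,0,0,0.2],[-0.8,0,0,0,0,0,0.2],[-0.8,0,0,0,0,0,0.2],[-0.8,0,0,0,0,0,0.2]]'
python3 - <<'E'
from h import *
from bench import *
f=grab_frame("top"); g=grab_frame("scene"); cv2.imwrite("pics/end.png",g["pixels"]); 
for n,f in(("top",f),("scene",g)):
    P=cloud(f).reshape(-1,3)
    for k,(x,y,r,lo,hi) in dict(bottle=(547.5,-240,24,40,80),box=(529,-81,36,36,50),bb=(432,266,32,8,95),marker=(543,87,75,8,20)).items():
        Q=P[(np.hypot(P[:,0]-x,P[:,1]-y)<r)&(P[:,2]>lo)&(P[:,2]<hi)]
        if len(Q)>9: a,b=np.percentile(Q,[1,99],axis=0); print(n,k,len(Q),((a+b)/2).round(1),(b-a).round(1),b[2].round(1))
E
```

```text
time_s: 42.05
eef_pos: [548.6, -241.2, 201.0]
tool_rot: [0.004, 0.866, 0.5, 0.002]
contact_force: [0.1, 0.7, -0.5]
grip_width: 0.597
gripper_force: 0.0
time_s: 43.3
eef_pos: [467.2, -378.8, 195.2]
tool_rot: [0.0, 0.866, 0.5, -0.0]
contact_force: [-0.2, -0.9, 0.6]
grip_width: 0.599
gripper_force: 0.0
top bottle 210 [ 547.  -240.2   57.6] [29.3 31.3 32.9] 74.1
top box 567 [528.9 -81.5  43. ] [52.4 52.   8.9] 47.5
top bb 513 [433.7 264.   49.6] [42.  41.1 74.9] 87.0
top marker 435 [544.4  87.4  14. ] [ 23.9 126.   10.6] 19.3
scene bottle 208 [ 545.5 -237.5   57. ] [29.4 26.2 33.3] 73.7
scene box 463 [526.9 -81.   41.9] [53.1 54.1 10.1] 47.0
scene bb 1145 [430.1 268.2  47.4] [41.1 38.1 77.1] 86.0
scene marker 479 [541.8  87.7  13.6] [ 24.5 126.1  10.2] 18.7
```

View pics/end.png

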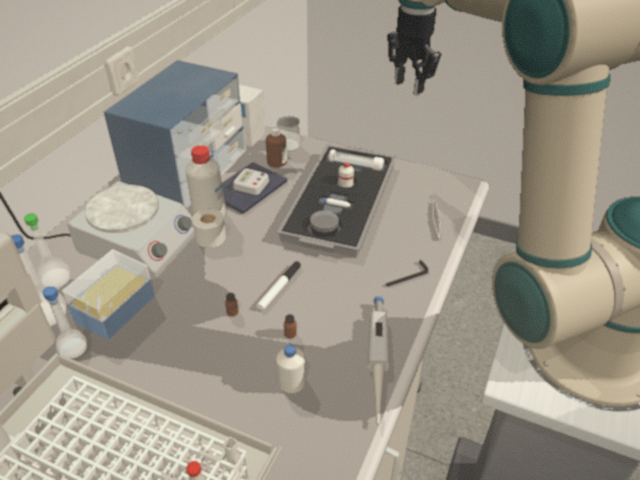

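All four parts sit in their cut-outs: torch (357,158), bottle (346,176), nebuliser (336,203), box (323,222). The marker and the larger bottle haven't moved, so I'm handing in.

```bash
python3 -c "
from bench import *
print(sign_off())"
```

```text
the job is handed in; nothing more can be done
None
```

The job is handed in at about 43 s of robot time: the torch, nebuliser, cone box and small bottle sit in their own cut-outs by the last camera checks, the marker and larger bottle are where they stood, and the interface returned no verdict.

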